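Index the carousel and find the full tin by feel

TASK

Turn the carousel's dial plate one detent counter-clockwise (seen from above), the three tins standing on it, so that none is left under the guard arm; lift no tin before that. Then heft the three identical closed tins, put the lighter two back upright on the dial plate, and finish while holding the heaviest up in the gripper, upright and still, touching nothing else, its underside at least 8 cm above the plate. Leave the plate in that detent and do not shift or knock over the other things on the plate or bench.

Things in the scene. Friction and masses are not known exactly. Their poses are not given: they have to be found in the camera images.
- carousel: fixed carousel: origin on the table, on the vertical axis of its round aluminium dial plate (280 mm diameter, flat top 60 mm above the table). Its level +x axis points at the guard arm. At the start the tins stand 95 mm from the axis at 0 (under the guard arm), 120 and 240 degrees from +x; one detent on, at 60, 180 and 300 degrees
- guard (a point): inner end of the guard arm, top face, 85 mm from the dial's axis: a fixed flat steel arm 30 mm wide, 160 to 172 mm above the table (10 mm over the lid of the tin beneath it), reaching outwards to its 24 mm post 175 mm from the axis. It does not turn with the dial
- dial (a joint): turn of the dial plate about the vertical axis, rad, counter-clockwise seen from above positive. Spring detents every 60 degrees: at about 0 at the start, the next at 1.047. It carries whatever stands on it. Turning it takes about 0.25 N m at most; between detents it turns almost freely; within 5 degrees of one it pulls itself in when let go, and is held there
- handle (a point): centre of the black crossbar handle on the dial's axis, 170 mm above the table: a bar 16 mm thick (along the point's x), 100 mm long (along its y) and 30 mm tall, turning with the dial, carried on an 18 mm post; its underside is 5 mm above the tins' lids
- tin_1: closed plain steel tin, upright, 58 mm diameter, 90 mm high; origin at the centre of its underside, z up. Three look identical and differ only in weight: one is at least 120 g heavier than either other, the lighter two may differ by up to 180 g, all are under 0.75 kg. Any tin may stand at any of the three places: names tell nothing. It starts on the dial plate, 95 mm from its axis
- tin_2: closed plain steel tin, upright, 58 mm diameter, 90 mm high; origin at the centre of its underside, z up. Three look identical and differ only in weight: one is at least 120 g heavier than either other, the lighter two may differ by up to 180 g, all are under 0.75 kg. Any tin may stand at any of the three places: names tell nothing. It starts on the dial plate, 95 mm from its axis
- tin_3: closed plain steel tin, upright, 58 mm diameter, 90 mm high; origin at the centre of its underside, z up. Three look identical and differ only in weight: one is at least 120 g heavier than either other, the lighter two may differ by up to 180 g, all are under 0.75 kg. Any tin may stand at any of the three places: names tell nothing. It starts on the dial plate, 95 mm from its axis
- coupling: bystander: brass hexagon coupling 22 mm wide, 34 mm high, standing on the dial plate between two tins, 95 mm from the axis; origin under its centre
- nozzle: bystander: dark stepped nozzle 22 mm diameter, 30 mm high, standing on the dial plate between two tins, 95 mm from the axis; origin under its centre
- spring: bystander: copper-coloured coil spring 40 mm diameter, 64 mm high, standing on the table beside the carousel; origin under its centre
- wrench: bystander: flat wrench 170 mm long lying on the table beside the carousel
- oil_can: bystander: white can 66 mm diameter, 120 mm high on the table to the left; origin under its centre
- injector: bystander: injector about 170 mm long, 32 mm thick, lying on the table to the right

How it is judged:
On the way:
1. the dial is one detent on, with all three tins standing on it (value of joint dial between 0.977 and 1.117 rad and velocity of joint dial between -0.1 and 0.1 rad/s and height (world z) of tin_1 between 0.054 and 0.066 m and angle between each of tin_1, tin_2, tin_3's own z axis and vertical below 0.1 rad and horizontal distance between each of tin_1, tin_2, tin_3 and carousel below 0.135 m and height (world z) of tin_2 between 0.054 and 0.066 m and height (world z) of tin_3 between 0.054 and 0.066 m), for 0.2 s.
At the end, for the whole second after the job is handed in: Dial at 1.047 rad within 0.08. Heaviest tin (each other presses on the plate under 4.5 N) gripped, still, within 14 deg of upright, underside 75 mm above the plate, clear of carousel and tins; others released, upright, still on the plate within 135 mm of its axis; coupling, nozzle too (value of joint dial between 0.967 and 1.127 rad and ((height (world z) of tin_1 above 0.135 m and angle between tin_1's own z axis and vertical below 0.25 rad and linear speed of tin_1 below 0.05 m/s and contact force between the fingers and tin_1 above 1 N and contact force between tin_1 and carousel below 0.1 N and (height (world z) of tin_2 between 0.054 and 0.066 m and angle between tin_2's own z axis and vertical below 0.1 rad and horizontal distance between tin_2 and carousel below 0.135 m and contact force between tin_2 and carousel below 4.5 N and contact force between each of the fingers, tin_1 and tin_2 below 0.1 N and linear speed of tin_2 below 0.03 m/s) and (height (world z) of tin_3 between 0.054 and 0.066 m and angle between tin_3's own z axis and vertical below 0.1 rad and horizontal distance between tin_3 and carousel below 0.135 m and contact force between tin_3 and carousel below 4.5 N and contact force between each of the fingers, tin_1 and tin_3 below 0.1 N and linear speed of tin_3 below 0.03 m/s)) or (height (world z) of tin_2 above 0.135 m and angle between tin_2's own z axis and vertical below 0.25 rad and linear speed of tin_2 below 0.05 m/s and contact force between the fingers and tin_2 above 1 N and contact force between tin_2 and carousel below 0.1 N and (height (world z) of tin_1 between 0.054 and 0.066 m and angle between tin_1's own z axis and vertical below 0.1 rad and horizontal distance between tin_1 and carousel below 0.135 m and contact force between tin_1 and carousel below 4.5 N and contact force between each of the fingers, tin_2 and tin_1 below 0.1 N and linear speed of tin_1 below 0.03 m/s) and (height (world z) of tin_3 between 0.054 and 0.066 m and angle between tin_3's own z axis and vertical below 0.1 rad and horizontal distance between tin_3 and carousel below 0.135 m and contact force between tin_3 and carousel below 4.5 N and contact force between each of the fingers, tin_2 and tin_3 below 0.1 N and linear speed of tin_3 below 0.03 m/s)) or (height (world z) of tin_3 above 0.135 m and angle between tin_3's own z axis and vertical below 0.25 rad and linear speed of tin_3 below 0.05 m/s and contact force between the fingers and tin_3 above 1 N and contact force between tin_3 and carousel below 0.1 N and (height (world z) of tin_1 between 0.054 and 0.066 m and angle between tin_1's own z axis and vertical below 0.1 rad and horizontal distance between tin_1 and carousel below 0.135 m and contact force between tin_1 and carousel below 4.5 N and contact force between each of the fingers, tin_3 and tin_1 below 0.1 N and linear speed of tin_1 below 0.03 m/s) and (height (world z) of tin_2 between 0.054 and 0.066 m and angle between tin_2's own z axis and vertical below 0.1 rad and horizontal distance between tin_2 and carousel below 0.135 m and contact force between tin_2 and carousel below 4.5 N and contact force between each of the fingers, tin_3 and tin_2 below 0.1 N and linear speed of tin_2 below 0.03 m/s))) and height (world z) of coupling between 0.054 and 0.066 m and angle between each of coupling, nozzle's own z axis and vertical below 0.1 rad and height (world z) of nozzle between 0.054 and 0.066 m); the arm keeps its last pose, push and grip.
It fails at once if a tin is lifted before the dial has been turned to the next detent (value of joint dial below 0.85 rad and height (world z) of any of tin_1, tin_2, tin_3 above 0.09 m).
It fails at once if a bystander on the bench is shifted by more than 40 mm (distance of any of spring, wrench, oil_can, injector from where it was at the start of the episode above 0.04 m).
It fails at once if a tin is tipped over or knocked off the dial plate (angle between any of tin_1, tin_2, tin_3's own z axis and vertical above 0.7 rad or height (world z) of any of tin_1, tin_2, tin_3 below 0.04 m).
It also fails if it takes over 72 s, if anything falls off the work surface, if the arm or the gripper's body presses on something with over 40 N, if the wrist force passes 120 N, or if a joint passes its speed limit or range.

ROBOT

A 7-joint arm with a two-finger parallel gripper is mounted at the origin on the work surface. World frame = base frame: x ahead of the robot, y to its left, z up, the work surface at z = 0. Lengths are in m, angles in rad, forces in N, time in s.
With the tool pointing down it reaches from about 0.35 to 0.9 m from the base axis. Payload 19.9 kg.
Tool frame: the origin (TCP) lies between the finger pads; the fingertips stand 8 mm ahead of it and the grasp point (between the pads) lies 11 mm behind it; z points along the fingers, y is the direction in which the jaws open and shut (so a half turn about z gives the same grasp; the last joint's range is limited). The gripper opens to 94 mm and grips with 3 to 60 N. Pads are 16 mm wide; open, the fingers measure 119 mm over their backs; the gripper's body (75 mm by 177 mm) begins 78 mm behind the grasp point.
Start: joints at [1.266, 0.417, -0.01, 1.614, 0.005, 1.111, -0.053], TCP at [0.162, -0.604, 0.213] pointing down, gripper open.
Joint ranges: [-2.81, 2.81], [-0.39, 2.02], [-1.27, 1.25], [0.06, 2.57], [-1.19, 4.33], [0.19, 2], [-2.82, 2.82]. Speed limits (rad/s): [1.89, 1.89, 2.39, 2.39, 3.01, 3.01, 3.01].

INTERFACE

Orientations are given as a rotation vector (axis times angle).
In Python, from rig import env, eyes gives the robot as it stands.
- The arm moves only by the tool drive_tool, never from a script. Its arguments are lists of equal length, an entry for each row: "travel": the shift along the tool's x, y, z in mm, a list of three; "rot": the turn, a rotation vector about the tool's x, y, z in rad, a list of three; "gripper": the opening, from 0 (shut) to 1 (fully open). In form: {"travel": [[dx, dy, dz], ...], "rot": [[rx, ry, rz], ...], "gripper": [gripper, ...]}. A call has 1 to 10 rows; each row shifts and turns the commanded pose from where the row before left it, along the tool's axes as they then stand; what a row does not reach is not made up. A row lasts 1/8 s, in which the tool goes at most 62.5 mm and 10.7 degrees, less where a joint would pass 70% of its speed; a pose out of reach is approached as far as the arm can. A call with a gripper value outside its range is refused whole. The fingers move at their own pace and stop on an object; "force" is the grip in N (left out, the last holds). Time passes only in rows, so rows that do not move let the fingers close. It gives the time, the measured TCP pose, the force and the opening at its end, in the units of the state.
- env.sense(): the state, without advancing time (a new reading comes with each control period).
- eyes.camera(name): name is "scene" or "top" or "wrist"; returns (picture, depth): 480x640x3 uint8, red, green, blue; 480x640 float32, m along the optical axis (not along the pixel's ray), 0 where there is no reading.
- eyes.camera_params(name): a dict with "vfov" (degrees; the focal length in pixels is half the picture's height over the tangent of half this angle, whatever the lens; pixels are square), "cx", "cy" (the principal point, pixels), "k1" (the pictures are not rectified: a ray, as slopes to the right and down, at radius r is drawn at 1 + k1 r^2 times it, then the intrinsics apply), "origin" and "rotation" of the camera in the world. Camera axes: x right, y down, z forward; pixel columns grow to the right and rows downward; lengths in m; the calibration is good to about 2 mm. A picture is of the moment at which its call begins: read the wrist's pose just before it. camera_params takes no time and is no camera call; for the wrist camera it gives the pose at the moment of the call.
- env.job_done(): hands the job in, once; it reports no verdict.
The state is a dict: "time": time; "q": joint angles; "joint_velocities": joint speeds; "joint_efforts": joint torques, N m; "ee_pos": TCP position; "ee_rot": TCP orientation; "force": force on the tool from outside, world axes, zero at the start; "torque": the same for the moment, N m; "grip_width": finger opening in m.
Only numpy, scipy, OpenCV 4.12 (cv2) and the standard library are available. Lean on these libraries where they do the work, as an engineer would, in place of code of your own. Each camera call takes 0.05 s, during which the arm holds its last target.

## Working session

There is one attempt and no reset: what is moved stays moved. The work goes in short steps, Python scripts to look and compute and a tool call to move; the robot and the scene stay as the last step left them, time stands still between calls to the robot, and variables do not carry over. Pictures are saved under pics/ and viewed, and the job is handed in when it is done.

Besides the shell and the picture viewer there is one more tool, called after "Call:" as name(argument=value, ...) on one line, values as JSON. drive_tool: Moves the arm, as the interface text tells. Its arguments: {"type":"object","properties":{"travel":{"type":"array"},"rot":{"type":"array"},"gripper":{"type":"array"},"force":{"type":"number"}},"required":["travel","rot","gripper"]}

```bash
ls; mkdir -p pics
python3 - <<'E'
from rig import env, eyes
import cv2, numpy as np
s=env.sense()
for k,v in s.items(): print(k,np.round(v,4))
for n in ["scene","top","wrist"]:
    p,d=eyes.camera(n); cv2.imwrite(f"pics/{n}0.png",p[:,:,::-1]); np.savez(f"{n}0.npz",p=p,d=d)
    print(n,eyes.camera_params(n))
E
```

```text
pics
time 0.0
q [ 1.2665  0.418  -0.0103  1.6142  0.0046  1.1107 -0.053 ]
joint_velocities [-0.0001 -0.0003 -0.0015  0.0026 -0.0004  0.0013  0.0004]
joint_efforts [ 2.00000e-04 -8.51244e+01  6.39000e-01 -4.25984e+01 -4.88000e-02
  1.86000e-02  2.00000e-04]
ee_pos [ 0.1623 -0.6032  0.2128]
ee_rot [-3.1133e+00 -4.1150e-01  3.0000e-04]
force [ 0.0375 -0.456   0.3422]
torque [-0.0047 -0.0183 -0.0597]
grip_width 0.0939
scene {'vfov': 51.23984689552905, 'cx': 320.582738980387, 'cy': 236.65207782441888, 'k1': 0.020887201651739275, 'origin': array([1.08293648, 0.61468727, 1.13228945]), 'rotation': array([-0.93332714, -2.58545191,  0.91179072])}
top {'vfov': 57.422794180758906, 'cx': 326.4009546594837, 'cy': 235.8459079946786, 'k1': 0.016412600825511502, 'origin': array([ 0.41800304, -0.00137323,  1.3663951 ]), 'rotation': array([-2.20299063,  2.152079  , -0.10032443])}
wrist {'vfov': 62.71268028955904, 'cx': 318.8782292006202, 'cy': 241.33282789314373, 'k1': -0.07593631739795904, 'origin': array([ 0.22944017, -0.58440669,  0.38393636]), 'rotation': array([ 2.33378093, -1.78770173, -0.22221678])}
```

View pics/scene0.png

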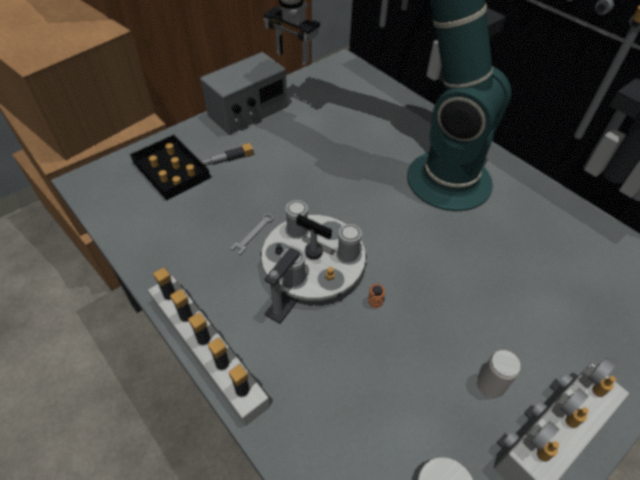

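View pics/top0.png

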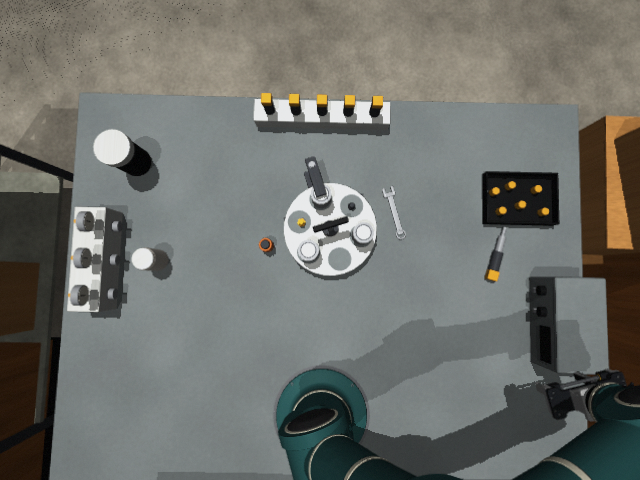

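View pics/wrist0.png

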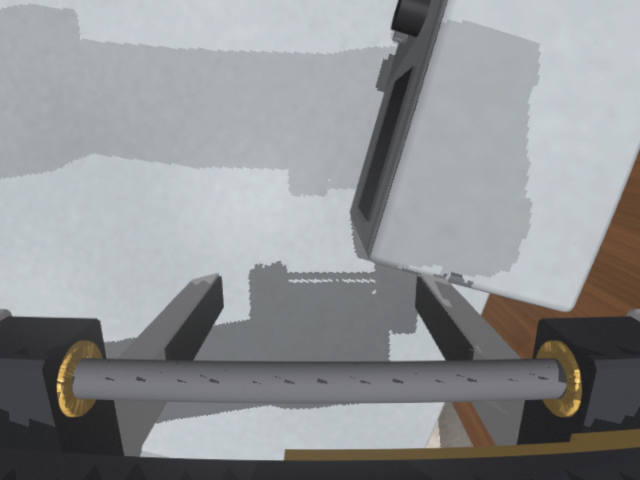

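Scene view: the carousel is near (313,258). Top view: dial at about (331,230), guard at (316,178), tins at (321,199), (363,234) and (308,252), black handle at (331,225). Next I'll measure these from depth and rays.

```bash
cat > h.py <<'E'
import numpy as np, cv2
from scipy.spatial.transform import Rotation as R
def K(cp):
    f=240/np.tan(np.radians(cp['vfov'])/2); return f,cp['cx'],cp['cy']
def rays(cp,uv):
    f,cx,cy=K(cp); uv=np.atleast_2d(uv).astype(float)
    d=(uv-[cx,cy])/f; s=d.copy()
    for _ in range(20): s=d/(1+cp['k1']*(s**2).sum(1,keepdims=True))
    return np.c_[s,np.ones(len(s))]
def rot(cp): return R.from_rotvec(cp['rotation']).as_matrix()
def onplane(cp,uv,z):
    r=rays(cp,uv)@rot(cp).T; o=np.array(cp['origin'])
    return o+r*((z-o[2])/r[:,2])[:,None]
def cloud(cp,d):
    v,u=np.mgrid[:480,:640]; uv=np.c_[u.ravel(),v.ravel()]
    r=rays(cp,uv)*d.ravel()[:,None]
    return (r@rot(cp).T+cp['origin']).reshape(480,640,3)
E
python3 - <<'E'
from h import *
from rig import eyes
cp=eyes.camera_params('top'); z=np.load('top0.npz'); P=cloud(cp,z['d']); rgb=z['p'].astype(int)
roi=np.zeros((480,640),bool); roi[140:300,250:420]=1
# plate: bright or at height
m=roi&(abs(P[...,2]-0.06)<0.012)
c,_=cv2.findContours(m.astype(np.uint8),cv2.RETR_EXTERNAL,cv2.CHAIN_APPROX_NONE)
c=max(c,key=cv2.contourArea)
(ce,r)=cv2.minEnclosingCircle(c); print('plate px',ce,r,onplane(cp,[ce],0.06), np.median(P[...,2][m]))
e=cv2.fitEllipse(cv2.convexHull(c)); print('ell',e,onplane(cp,[e[0]],0.06))
m=roi&(abs(P[...,2]-0.15)<0.008)
n,l,st,cc=cv2.connectedComponentsWithStats(m.astype(np.uint8))
for i in range(1,n):
    if st[i,4]>15: print('lid',st[i],cc[i],onplane(cp,[cc[i]],0.15))
m=roi&(P[...,2]>0.158)
n,l,st,cc=cv2.connectedComponentsWithStats(m.astype(np.uint8))
for i in range(1,n):
    if st[i,4]>15:
        q=P[l==i]; zz=np.median(q[:,2]); ys,xs=np.nonzero(l==i)
        rc=cv2.minAreaRect(np.c_[xs,ys].astype(np.float32)); b=onplane(cp,cv2.boxPoints(rc),zz)
        print('hi',st[i],zz,onplane(cp,[rc[0]],zz),'\n',b.round(3))
# bystanders heights
for nm,(u0,u1,v0,v1),zl,zh in [('oil',(125,175,235,285),.1,.14),('spring',(255,278,232,258),.03,.09),('wrench',(380,410,180,245),.003,.03),('coupl',(292,310,214,230),.075,.11),('nozz',(343,360,198,215),.07,.11)]:
    m=np.zeros((480,640),bool); m[v0:v1,u0:u1]=1; m&=(P[...,2]>zl)&(P[...,2]<zh)
    if m.any(): print(nm,m.sum(),P[m].mean(0).round(3),P[m].min(0).round(3),P[m].max(0).round(3))
E
```

```text
plate px (329.80621337890625, 228.7371063232422) 47.43629837036133 [[ 0.55579246 -0.01421622  0.06      ]] 0.05943967692742591
ell ((329.9409484863281, 228.6032257080078), (92.60249328613281, 93.31019592285156), 77.13324737548828) [[ 0.55620541 -0.01461095  0.06      ]]
lid [311 184  21  20 210] [321.5047619  195.37142857] [[0.63997121 0.01210802 0.15      ]]
lid [353 222  21  21 346] [363.0982659  231.76300578] [[ 0.54000847 -0.10638843  0.15      ]]
lid [298 239  21  21 351] [307.95156695 249.31908832] [[0.48737493 0.04609216 0.15      ]]
hi [305 156  21  41 433] 0.1711177983487968 [[0.69022991 0.03049985 0.1711178 ]] 
 [[ 0.739  0.063  0.171]
 [ 0.749  0.034  0.171]
 [ 0.642 -0.001  0.171]
 [ 0.632  0.027  0.171]]
hi [313 216  36  16 245] 0.18385390236657395 [[ 0.55655581 -0.01430656  0.1838539 ]] 
 [[ 0.549  0.035  0.184]
 [ 0.581 -0.058  0.184]
 [ 0.564 -0.064  0.184]
 [ 0.532  0.03   0.184]]
oil 445 [0.454 0.513 0.117] [0.423 0.484 0.1  ] [0.486 0.547 0.126]
spring 147 [0.506 0.177 0.057] [0.487 0.159 0.033] [0.526 0.198 0.069]
wrench 472 [ 0.619 -0.216  0.006] [ 0.518 -0.263  0.003] [ 0.722 -0.17   0.016]
coupl 31 [0.572 0.072 0.09 ] [0.563 0.063 0.075] [0.581 0.081 0.098]
nozz 37 [ 0.625 -0.075  0.081] [ 0.618 -0.085  0.07 ] [ 0.636 -0.067  0.093]
```

Run:
```python
import cv2
a=cv2.imread('pics/top0.png')[140:300,250:420]; cv2.imwrite('pics/topz.png',cv2.resize(a,None,fx=3.7,fy=3.7,interpolation=cv2.INTER_CUBIC))
```

```text
(no output)
```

View pics/topz.png

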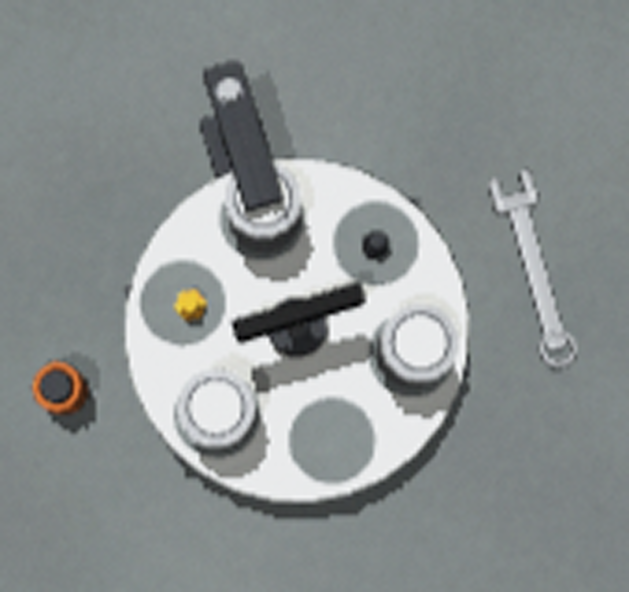

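Axis is at about (0.556, -0.0145) and carousel yaw about 19°. The guard, the handle and two lids agree on this. I'll raise the arm and approach above the handle.

Call:
drive_tool(travel=[[0, 0, -45], [0, 0, -45], [40, -35, 0], [40, -35, 0], [40, -35, 0], [40, -35, 0], [40, -35, 0], [40, -35, 0], [40, -35, 0], [40, -35, 0]], rot=[[0, 0, 0], [0, 0, 0], [0, 0, 0], [0, 0, 0], [0, 0, 0], [0, 0, 0], [0, 0, 0], [0, 0, 0], [0, 0, 0], [0, 0, 0]], gripper=[1, 1, 1, 1, 1, 1, 1, 1, 0.5, 0.5])

```text
time: 1.4
ee_pos: [0.3993, -0.2484, 0.3035]
ee_rot: [3.114, 0.411, -0.0]
force: [1.3, -0.4, 0.7]
grip_width: 0.0775
```

```bash
cat > g.py <<'E'
from h import *
from rig import env
import sys
def go(x,y,z,yaw):  # print tool-frame delta to TCP target and turn about tool z
    s=env.sense(); M=R.from_rotvec(s['ee_rot']).as_matrix()
    cy=np.degrees(np.arctan2(M[1,1],M[0,1]))
    print('t',round(s['time'],2),'pos',np.round(s['ee_pos'],4),'y yaw',cy.round(2),'tz',M[:,2].round(4),'F',np.round(s['force'],2),'w',round(s['grip_width'],4),'q',np.round(s['q'],2))
    d=M.T@(np.array([x,y,z])-s['ee_pos'])*1000
    print('travel now mm',d.round(1),' rot z rad',round(-np.radians((yaw-cy+180)%360-180),4))
    a=np.radians(yaw); Y=np.array([np.cos(a),np.sin(a),0]); Z=np.array([0,0,-1.]); T=np.c_[np.cross(Y,Z),Y,Z]
    print('travel after turn',(T.T@(np.array([x,y,z])-s['ee_pos'])*1000).round(1),'turn full',(R.from_matrix(M.T@T)).as_rotvec().round(4))
if __name__=='__main__': go(*map(float,sys.argv[1:]))
E
python3 g.py 0.556 -0.0145 0.30 19
```

```text
t 1.4 pos [ 0.3993 -0.2484  0.3035] y yaw -74.95 tz [ 0.e+00 -2.e-04 -1.e+00] F [ 1.31 -0.38  0.67] w 0.0775 q [ 0.79  0.07 -0.31  1.86  0.02  1.22 -0.84]
travel now mm [ 212.1 -185.2    3.4]  rot z rad -1.6397
travel after turn [170.2 224.4   3.5] turn full [ 1.0000e-04  2.0000e-04 -1.6397e+00]
```

Call:
drive_tool(travel=[[42, -37, 0], [42, -37, 0], [42, -37, 0], [42, -37, 0], [42, -37, 0], [2, 0, 0]], rot=[[0, 0, 0], [0, 0, 0], [0, 0, 0], [0, 0, 0], [0, 0, 0], [0, 0, 0]], gripper=[0.5, 0.5, 0.5, 0.5, 0.5, 0.5])

```text
time: 2.15
ee_pos: [0.5562, -0.0123, 0.303]
ee_rot: [-3.111, -0.42, 0.001]
force: [-0.3, -0.3, -0.8]
grip_width: 0.047
```

Call:
drive_tool(travel=[[0, 0, 0], [0, 0, 0], [0, 0, 0], [0, 0, 0], [0, 0, 0], [0, 0, 0], [0, 0, 0], [0, 0, 0], [0, 0, 0], [0, 0, 0]], rot=[[0, 0, -0.164], [0, 0, -0.164], [0, 0, -0.164], [0, 0, -0.164], [0, 0, -0.164], [0, 0, -0.164], [0, 0, -0.164], [0, 0, -0.164], [0, 0, -0.164], [0, 0, -0.164]], gripper=[0.5, 0.5, 0.5, 0.5, 0.5, 0.5, 0.5, 0.5, 0.5, 0.5])

```text
time: 3.4
ee_pos: [0.555, -0.0171, 0.3033]
ee_rot: [-1.818, -2.562, 0.001]
force: [-0.6, -0.9, 0.2]
grip_width: 0.0472
```

```bash
python3 - <<'E'
from h import *
from rig import env,eyes
cp=eyes.camera_params('wrist'); p,d=eyes.camera('wrist'); cv2.imwrite('pics/w1.png',p[:,:,::-1]); 
P=cloud(cp,d)
m=(abs(P[...,2]-0.15)<0.006)&(np.hypot(P[...,0]-.556,P[...,1]+.0145)<.15)
n,l,st,cc=cv2.connectedComponentsWithStats(m.astype(np.uint8))
for i in range(1,n):
    if st[i,4]>300: print('lid',st[i],onplane(cp,[cc[i]],0.15))
m=(abs(P[...,2]-0.185)<0.004)&(np.hypot(P[...,0]-.556,P[...,1]+.0145)<.08)
q=P[m]; rc=cv2.minAreaRect(q[:,:2].astype(np.float32)); print('handle',rc,len(q))
p,d=eyes.camera('top'); cv2.imwrite('pics/t1.png',p[120:320,230:440,::-1].repeat(3,0).repeat(3,1))
E
python3 g.py 0.556 -0.0145 0.162 19
```

```text
lid [ 229   89   74   75 4320] [[0.48647143 0.04907585 0.15      ]]
lid [ 399  193   67   69 2315] [[0.63770924 0.01717399 0.15      ]]
lid [ 262  282   42   62 1766] [[ 0.54990937 -0.10071095  0.15      ]]
handle ((0.5567654967308044, -0.011727433651685715), (0.015948262065649033, 0.09974066913127899), 18.576793670654297) 2678
t 3.5 pos [ 0.555  -0.0171  0.3032] y yaw 19.12 tz [-6.e-04 -1.e-04 -1.e+00] F [-0.99 -0.08  0.08] w 0.0466 q [ 0.61  0.3  -0.78  1.66  0.22  1.28  0.12]
travel now mm [  2.1   1.8 141.2]  rot z rad 0.002
travel after turn [  2.1   1.8 141.2] turn full [-0.0006 -0.0001  0.002 ]
```

View pics/w1.png

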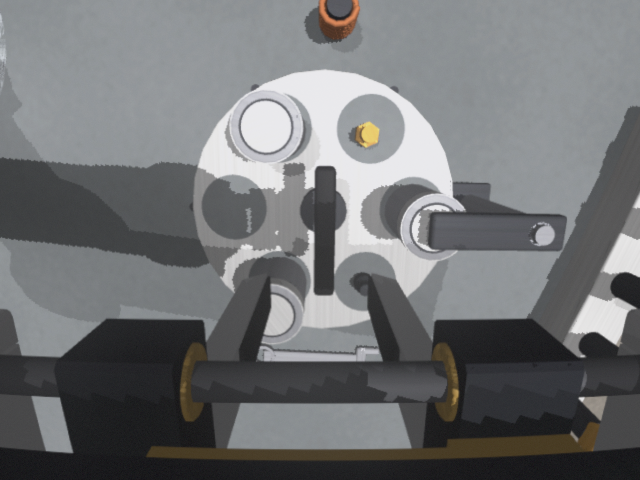

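The wrist view shows the handle at (325,230), three lids, the guard on the right and the coupling at (367,135). The fitted handle is 16×99.7 mm at yaw 18.6°, which fits the given size. Descending and gripping it.

Call:
drive_tool(travel=[[2, 3, 35], [1, 0, 40], [0, 0, 40], [0, 0, 23], [0, 0, 0], [0, 0, 0]], rot=[[0, 0, 0.008], [0, 0, 0], [0, 0, 0], [0, 0, 0], [0, 0, 0], [0, 0, 0]], gripper=[0.5, 0.5, 0.5, 0.5, 0.5, 0.5])

```text
time: 4.25
ee_pos: [0.5576, -0.0125, 0.1665]
ee_rot: [1.836, 2.548, 0.001]
force: [0.3, 0.3, 0.7]
grip_width: 0.0469
```

```bash
python3 g.py 0.5567 -0.013 0.165 18.6
```

```text
t 4.25 pos [ 0.5576 -0.0125  0.1665] y yaw 18.46 tz [ 1.e-03 -1.e-04 -1.e+00] F [0.3  0.32 0.66] w 0.0469 q [ 0.55  0.44 -0.73  1.81  0.34  1.02  0.  ]
travel now mm [-0.2 -1.   1.5]  rot z rad -0.0025
travel after turn [-0.2 -1.   1.5] turn full [ 0.0009  0.0004 -0.0025]
```

Call:
drive_tool(travel=[[0, -1, 0], [0, 0, 0], [0, 0, 0], [0, 0, 0], [0, 0, 0], [0, 0, 0], [0, 0, 0]], rot=[[0, 0, 0], [0, 0, 0], [0, 0, 0], [0, 0, 0], [0, 0, 0], [0, 0, 0], [0, 0, 0]], gripper=[0.1, 0.1, 0.1, 0.1, 0.1, 0.1, 0.1], force=25)

```text
time: 5.12
ee_pos: [0.5576, -0.0124, 0.1659]
ee_rot: [1.833, 2.549, 0.004]
force: [9.6, 2.0, -5.1]
grip_width: 0.0169
```

Call:
drive_tool(travel=[[0, 1, 0], [0, 1, 0], [0, 0, 0], [0, 0, 0], [0, 0, 0]], rot=[[0, 0, 0], [0, 0, 0], [0, 0, 0], [0, 0, -0.05], [0, 0, -0.08]], gripper=[0.1, 0.1, 0.1, 0.1, 0.1], force=50)

```text
time: 5.75
ee_pos: [0.5575, -0.012, 0.1658]
ee_rot: [-1.662, -2.665, 0.001]
force: [-6.6, -0.8, 9.8]
grip_width: 0.0163
```

```bash
python3 g.py 0.5567 -0.013 0.165 78.6
```

```text
t 5.75 pos [ 0.5575 -0.012   0.1658] y yaw 26.1 tz [-1.4e-03 -1.0e-04 -1.0e+00] F [-6.6  -0.75  9.79] w 0.0163 q [ 0.56  0.45 -0.76  1.81  0.36  1.02  0.12]
travel now mm [-0.6 -1.2  0.8]  rot z rad -0.9163
travel after turn [ 0.6 -1.2  0.8] turn full [-0.001  -0.0011 -0.9163]
```

Call:
drive_tool(travel=[[0, -0.5, 0], [0, 0, 0], [0, 0, 0], [0, 0, 0], [0, 0, 0], [0, 0, 0], [0, 0, 0], [0, 0, 0], [0, 0, 0], [0, 0, 0]], rot=[[0, 0, -0.08], [0, 0, -0.1], [0, 0, -0.1], [0, 0, -0.1], [0, 0, -0.1], [0, 0, -0.1], [0, 0, -0.1], [0, 0, -0.1], [0, 0, -0.08], [0, 0, -0.057]], gripper=[0.1, 0.1, 0.1, 0.1, 0.1, 0.1, 0.1, 0.1, 0.1, 0.1])

```text
time: 7.0
ee_pos: [0.5569, -0.0126, 0.1657]
ee_rot: [-0.31, -3.125, 0.002]
force: [-9.0, -1.6, 12.2]
grip_width: 0.0165
```

```bash
python3 - <<'E'
from h import *
from rig import env,eyes
p,d=eyes.camera('top'); cv2.imwrite('pics/t2.png',p[120:320,230:440,::-1].repeat(3,0).repeat(3,1))
E
python3 g.py 0.5567 -0.013 0.165 78.6
```

```text
t 7.05 pos [ 0.5569 -0.0126  0.1657] y yaw 78.84 tz [-1.8e-03 -9.0e-04 -1.0e+00] F [-8.79 -1.76 13.58] w 0.0164 q [ 0.7   0.52 -0.96  1.81  0.49  1.07  0.94]
travel now mm [ 0.1 -0.4  0.7]  rot z rad 0.0041
travel after turn [ 0.1 -0.4  0.7] turn full [-0.0013 -0.0016  0.0041]
```

View pics/t2.png

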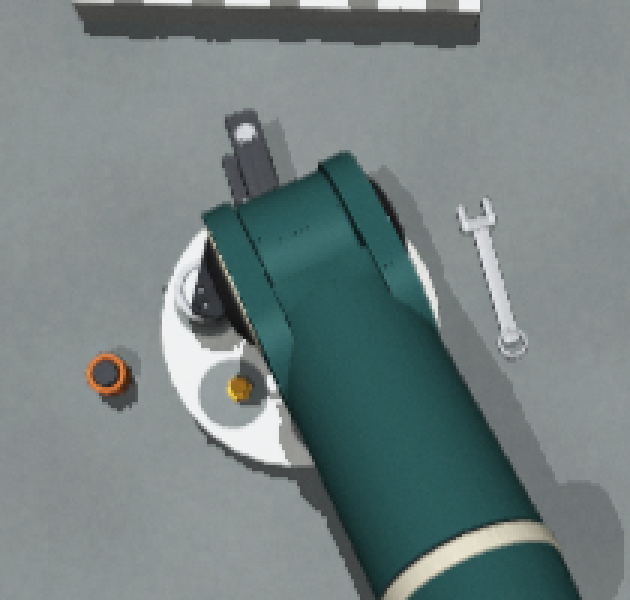

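The top view shows the dial turned: the coupling is now at (240,388) and a tin at (195,290). Releasing and rising to look.

Call:
drive_tool(travel=[[0, 0, 0], [0, 0, 0], [0, 0, 0], [0, 0, 0], [0, 0, -35], [0, 0, -45], [0, 0, -45], [0, 0, -15], [0, 0, 0]], rot=[[0, 0, 0], [0, 0, 0], [0, 0, 0], [0, 0, 0], [0, 0, 0], [0, 0, 0], [0, 0, 0], [0, 0, 0], [0, 0, 0]], gripper=[0.5, 0.5, 0.5, 0.5, 0.5, 0.5, 0.5, 0.75, 0.75])

```text
time: 8.18
ee_pos: [0.5578, -0.0125, 0.3056]
ee_rot: [0.314, 3.125, -0.0]
force: [-0.1, 0.8, -0.7]
grip_width: 0.0636
```

```bash
cat > lids.py <<'E'
from h import *
from rig import env,eyes
import sys
n0=sys.argv[1]
cp=eyes.camera_params('wrist'); p,d=eyes.camera('wrist'); cv2.imwrite(f'pics/{n0}.png',p[:,:,::-1]); 
P=cloud(cp,d); ax=np.array([.5567,-.013])
rr=np.hypot(P[...,0]-ax[0],P[...,1]-ax[1])
m=(abs(P[...,2]-0.15)<0.006)&(rr<.15)
n,l,st,cc=cv2.connectedComponentsWithStats(m.astype(np.uint8))
for i in range(1,n):
    if st[i,4]>300:
        q=P[l==i][:,:2].astype(np.float32); c,r=cv2.minEnclosingCircle(q); c=np.array(c)-ax
        print('lid',st[i],'centre',(c+ax).round(4),'r',round(r,4),'polar',np.hypot(*c).round(4),np.degrees(np.arctan2(c[1],c[0])).round(1),'z',np.median(P[l==i][:,2]).round(4))
m=(abs(P[...,2]-0.185)<0.004)&(rr<.08)
print('handle',cv2.minAreaRect(P[m][:,:2].astype(np.float32)))
E
python3 lids.py w2;python3 g.py 0.5567 -0.013 0.305 78.6
```

```text
lid [ 227   92   73   74 4256] centre [ 0.4683 -0.0397] r 0.0298 polar 0.0924 -163.2 z 0.15
lid [ 393  198   69   68 3643] centre [0.5801 0.0795] r 0.0299 polar 0.0954 75.8 z 0.1499
lid [ 244  283   53   62 2379] centre [ 0.6263 -0.0751] r 0.0297 polar 0.0933 -41.7 z 0.1498
handle ((0.5564831495285034, -0.011946497485041618), (0.015957072377204895, 0.09904731810092926), 76.7005615234375)
t 8.22 pos [ 0.5574 -0.0126  0.3046] y yaw 78.54 tz [-7.e-04 -1.e-04 -1.e+00] F [-0.01 -0.29 -0.73] w 0.0674 q [ 0.78  0.39 -1.05  1.64  0.35  1.32  1.04]
travel now mm [ 0.6 -0.6 -0.4]  rot z rad -0.0011
travel after turn [ 0.6 -0.6 -0.4] turn full [-0.0003 -0.0007 -0.0011]
```

View pics/w2.png

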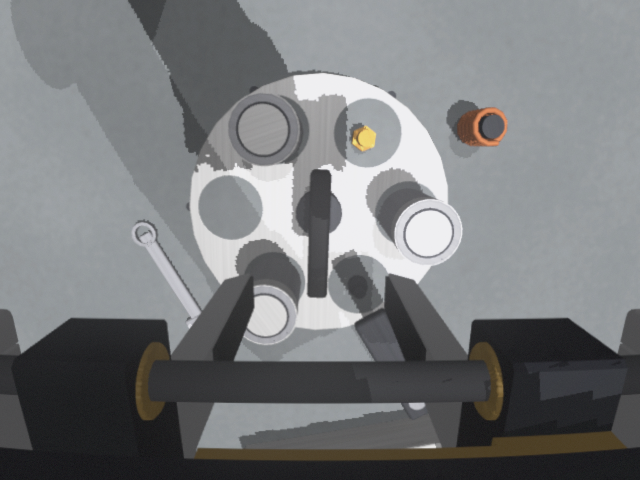

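The wrist view shows all three tins standing, at lid pixels (262,128), (428,232) and (270,313). None is under the guard. The handle turned 58.1°, which is inside the window; I'll recheck it later. Sampling the force baseline, then going to the tin at (0.579, 0.080) with the jaws radial so that closing them puts no torque on the dial.

```bash
cat > f.py <<'E'
from rig import env,eyes
import numpy as np
F=[];T=[]
for i in range(8):
    eyes.camera('top'); s=env.sense(); F.append(s['force']); T.append(s['joint_efforts'])
F=np.array(F); print('F mean',F.mean(0).round(3),'sd',F.std(0).round(2),'eff2,4',np.mean(T,0)[[1,3]].round(2),'t',s['time'],'w',s['grip_width'],'pos',np.round(s['ee_pos'],4))
E
python3 f.py; python3 g.py 0.579 0.0797 0.121 77
```

```text
F mean [-0.035  0.214 -0.029] sd [0.49 0.46 0.59] eff2,4 [-61.96 -43.43] t 8.625 w 0.07068723952556571 pos [ 0.5576 -0.0124  0.3051]
t 8.62 pos [ 0.5576 -0.0124  0.3051] y yaw 78.56 tz [-6.e-04  3.e-04 -1.e+00] F [ 0.44  0.01 -0.94] w 0.0707 q [ 0.78  0.39 -1.05  1.64  0.34  1.32  1.04]
travel now mm [ -2.9  94.5 184.1]  rot z rad 0.0272
travel after turn [ -0.2  94.5 184.1] turn full [ 0.0001 -0.0007  0.0272]
```

Call:
drive_tool(travel=[[0, 0, 0], [0, 45, 0], [0, 49.5, 0], [0, 0, 45], [0, 0, 45], [0, 0, 45], [0, 0, 35], [0, 0, 14], [0, 0, 0]], rot=[[0, 0, 0.027], [0, 0, 0], [0, 0, 0], [0, 0, 0], [0, 0, 0], [0, 0, 0], [0, 0, 0], [0, 0, 0], [0, 0, 0]], gripper=[0.78, 0.78, 0.78, 0.78, 0.78, 0.78, 0.78, 0.78, 0.78])

```text
time: 9.75
ee_pos: [0.5789, 0.0798, 0.1215]
ee_rot: [-0.356, -3.121, -0.0]
force: [0.5, 0.4, 0.2]
grip_width: 0.0728
```

Call:
drive_tool(travel=[[0, 0, 0], [0, 0, 0], [0, 0, 0], [0, 0, 0]], rot=[[0, 0, 0], [0, 0, 0], [0, 0, 0], [0, 0, 0]], gripper=[0.5, 0.5, 0.5, 0.5], force=30)

```text
time: 10.25
ee_pos: [0.5795, 0.0796, 0.1226]
ee_rot: [0.356, 3.12, -0.0]
force: [-1.2, -1.1, 8.2]
grip_width: 0.0578
```

Call:
drive_tool(travel=[[0, 0, 0], [0, 0, -10], [0, 0, -25], [0, 0, -25], [0, 0, -10], [0, 0, 0], [0, 0, 0], [0, 0, 0]], rot=[[0, 0, 0], [0, 0, 0], [0, 0, 0], [0, 0, 0], [0, 0, 0], [0, 0, 0], [0, 0, 0], [0, 0, 0]], gripper=[0.5, 0.5, 0.5, 0.5, 0.5, 0.5, 0.5, 0.5])

```text
time: 11.25
ee_pos: [0.5786, 0.0797, 0.1907]
ee_rot: [-0.355, -3.12, 0.0]
force: [-0.2, -0.0, -3.2]
grip_width: 0.0575
```

```bash
python3 f.py; python3 g.py 0.579 0.0797 0.121 77
```

```text
F mean [ 0.095 -0.194 -3.378] sd [0.43 0.58 0.48] eff2,4 [-76.36 -39.43] t 11.65 w 0.05765825108680025 pos [0.5789 0.0797 0.1914]
t 11.65 pos [0.5789 0.0797 0.1914] y yaw 77.01 tz [-1.e-04  1.e-04 -1.e+00] F [-0.58 -0.84 -3.38] w 0.0577 q [ 0.53  0.54 -0.97  1.72  0.49  1.14  0.76]
travel now mm [-0.1 -0.  70.4]  rot z rad 0.0002
travel after turn [-0.1 -0.  70.4] turn full [ 0.0001 -0.0001  0.0002]
```

Tin A weighs about 3.35 N. Putting it back.

Call:
drive_tool(travel=[[0, 0, 25], [0, 0, 25], [0, 0, 14], [0, 0, 4], [0, 0, 1], [0, 0, 0.5], [0, 0, 0]], rot=[[0, 0, 0], [0, 0, 0], [0, 0, 0], [0, 0, 0], [0, 0, 0], [0, 0, 0], [0, 0, 0]], gripper=[0.5, 0.5, 0.5, 0.5, 0.5, 0.5, 0.5])

```text
time: 12.52
ee_pos: [0.5793, 0.0798, 0.1226]
ee_rot: [0.356, 3.12, 0.0]
force: [-0.4, -1.1, 1.5]
grip_width: 0.0577
```

Call:
drive_tool(travel=[[0, 0, 0], [0, 0, 0], [0, 0, 0], [0, 0, -25], [0, 0, -45], [0, 0, -45], [0, 0, -40], [0, 0, 0]], rot=[[0, 0, 0], [0, 0, 0], [0, 0, 0], [0, 0, 0], [0, 0, 0], [0, 0, 0], [0, 0, 0], [0, 0, 0]], gripper=[0.78, 0.78, 0.78, 0.78, 0.78, 0.78, 0.78, 0.78])

```text
time: 13.52
ee_pos: [0.5799, 0.0802, 0.2796]
ee_rot: [0.355, 3.117, 0.001]
force: [0.3, 0.1, -0.4]
grip_width: 0.0733
```

Call:
drive_tool(travel=[[0, 0, 0], [0, 0, 0], [0, 0, 0], [0, 0, 0], [0, 0, 0], [0, 0, 0], [0, 0, 0]], rot=[[0, 0, 0.15], [0, 0, 0.15], [0, 0, 0.15], [0, 0, 0.15], [0, 0, 0.15], [0, 0, 0.15], [0, 0, 0.147]], gripper=[0.78, 0.78, 0.78, 0.78, 0.78, 0.78, 0.78])

```text
time: 14.4
ee_pos: [0.5786, 0.0796, 0.2759]
ee_rot: [-1.874, -2.52, 0.001]
force: [-0.1, 0.1, 0.1]
grip_width: 0.0736
```

```bash
python3 lids.py w3; python3 g.py 0.4672 -0.040 0.122 17
```

```text
lid [ 284  199   75   75 4392] centre [0.5795 0.08  ] r 0.0298 polar 0.0958 76.2 z 0.15
lid [ 122  298   63   61 1725] centre [ 0.4678 -0.0363] r 0.0281 polar 0.0919 -165.3 z 0.1501
lid [ 288  404   66   39 2128] centre [ 0.6266 -0.0766] r 0.0298 polar 0.0945 -42.3 z 0.1499
handle ((0.5593494772911072, -0.01117975078523159), (0.01646369695663452, 0.05063536763191223), 78.47824096679688)
t 14.45 pos [0.5786 0.0796 0.2761] y yaw 16.3 tz [-1.e-03 -1.e-04 -1.e+00] F [ 0.97 -0.03  0.46] w 0.073 q [ 0.42  0.39 -0.8   1.62  0.29  1.25 -0.15]
travel now mm [ -83.6 -140.3  154.2]  rot z rad -0.0121
travel after turn [ -81.8 -141.5  154.1] turn full [-0.001  -0.0002 -0.0121]
```

Call:
drive_tool(travel=[[-27, -47, 0], [-27, -47, 0], [-27, -47, 0], [-1, -0.5, 0], [0, 0, 35], [0, 0, 45], [0, 0, 40], [0, 0, 26], [0, 0, 8], [0, 0, 0]], rot=[[0, 0, -0.012], [0, 0, 0], [0, 0, 0], [0, 0, 0], [0, 0, 0], [0, 0, 0], [0, 0, 0], [0, 0, 0], [0, 0, 0], [0, 0, 0]], gripper=[0.78, 0.78, 0.78, 0.78, 0.78, 0.78, 0.78, 0.78, 0.78, 0.78])

```text
time: 15.7
ee_pos: [0.4687, -0.0404, 0.123]
ee_rot: [-1.851, -2.538, -0.0]
force: [-0.2, -0.2, -0.1]
grip_width: 0.073
```

Call:
drive_tool(travel=[[0, 0, 0], [0, 0, 0], [0, 0, 0], [0, 0, 0], [0, 0, 0]], rot=[[0, 0, 0], [0, 0, 0], [0, 0, 0], [0, 0, 0], [0, 0, 0]], gripper=[0.5, 0.5, 0.5, 0.5, 0.5], force=30)

```text
time: 16.32
ee_pos: [0.4692, -0.0411, 0.1237]
ee_rot: [1.853, 2.536, 0.001]
force: [-0.2, 0.0, 7.4]
grip_width: 0.0577
```

Call:
drive_tool(travel=[[0, 0, -10], [0, 0, -25], [0, 0, -25], [0, 0, -10], [0, 0, 0], [0, 0, 0], [0, 0, 0]], rot=[[0, 0, 0], [0, 0, 0], [0, 0, 0], [0, 0, 0], [0, 0, 0], [0, 0, 0], [0, 0, 0]], gripper=[0.5, 0.5, 0.5, 0.5, 0.5, 0.5, 0.5])

```text
time: 17.2
ee_pos: [0.4682, -0.0409, 0.1922]
ee_rot: [-1.852, -2.536, 0.0]
force: [-0.6, -0.9, -6.0]
grip_width: 0.0575
```

```bash
python3 f.py; python3 g.py 0.469 -0.041 0.1225 17
```

```text
F mean [-0.22  -0.155 -5.981] sd [0.55 0.49 0.35] eff2,4 [-53.32 -41.32] t 17.6 w 0.05747453215140153 pos [ 0.4686 -0.041   0.1929]
t 17.6 pos [ 0.4686 -0.041   0.1929] y yaw 17.71 tz [-1.e-04  1.e-04 -1.e+00] F [ 0.35 -1.08 -5.61] w 0.0575 q [ 0.73  0.24 -0.8   1.99  0.2   1.    0.14]
travel now mm [-0.2  0.4 70.4]  rot z rad 0.0123
travel after turn [-0.2  0.4 70.4] turn full [-0.0001 -0.0001  0.0123]
```

B weighs about 6.0 N. That already points to B, but the task says to heft all three, so B goes back and C is next.

Call:
drive_tool(travel=[[0, 0, 25], [0, 0, 25], [0, 0, 14], [0, 0, 4], [0, 0, 1], [0, 0, 0.5], [0, 0, 0]], rot=[[0, 0, 0], [0, 0, 0], [0, 0, 0], [0, 0, 0], [0, 0, 0], [0, 0, 0], [0, 0, 0]], gripper=[0.5, 0.5, 0.5, 0.5, 0.5, 0.5, 0.5])

```text
time: 18.48
ee_pos: [0.4688, -0.0411, 0.1239]
ee_rot: [1.853, 2.536, 0.0]
force: [0.1, 0.6, -5.4]
grip_width: 0.0577
```

Call:
drive_tool(travel=[[0, 0, 0], [0, 0, 0], [0, 0, 0], [0, 0, -25], [0, 0, -45], [0, 0, -45], [0, 0, -40], [0, 0, 0]], rot=[[0, 0, 0], [0, 0, 0], [0, 0, 0], [0, 0, 0], [0, 0, 0], [0, 0, 0], [0, 0, 0], [0, 0, 0]], gripper=[0.78, 0.78, 0.78, 0.78, 0.78, 0.78, 0.78, 0.78])

```text
time: 19.48
ee_pos: [0.4697, -0.0411, 0.2809]
ee_rot: [1.851, 2.533, 0.002]
force: [-0.2, 0.3, 0.0]
grip_width: 0.0735
```

```bash
python3 lids.py w4; python3 g.py 0.6265 -0.0765 0.122 -42
```

```text
lid [ 466   90   78   79 4764] centre [0.5797 0.0802] r 0.03 polar 0.0959 76.2 z 0.1498
lid [ 280  196   75   74 4266] centre [ 0.4677 -0.04  ] r 0.0298 polar 0.093 -163.1 z 0.15
lid [ 451  293   64   64 2009] centre [ 0.6257 -0.0749] r 0.0296 polar 0.0927 -41.9 z 0.1498
handle ((0.5564286112785339, -0.011656355112791061), (0.01629641279578209, 0.09991369396448135), 76.70441436767578)
t 19.52 pos [ 0.469  -0.0411  0.2792] y yaw 17.69 tz [ 0.0018 -0.001  -1.    ] F [-0.43  0.76 -0.66] w 0.0735 q [ 0.79  0.13 -0.83  1.88  0.11  1.18  0.23]
travel now mm [-81.3 139.1 157.5]  rot z rad 1.0417
travel after turn [ 79.1 140.7 157.2] turn full [2.1000e-03 7.0000e-04 1.0417e+00]
```

View pics/w4.png

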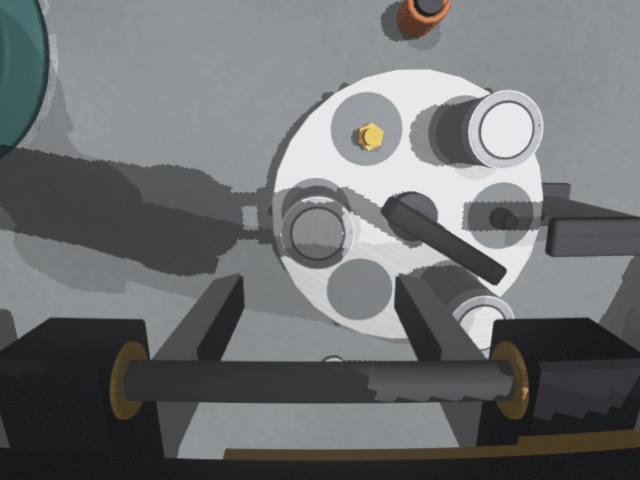

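B stands upright at (317,232), and the handle is unmoved at 76.7°. Now to C.

Call:
drive_tool(travel=[[-27, 46, 0], [-27, 46, 0], [-27, 46, 0], [0, 0, 0], [0, 0, 0], [0, 0, 0], [0, 0, 0], [0, 0, 0], [0, 0, 0], [0, 0, 0]], rot=[[0, 0, 0], [0, 0, 0], [0, 0, 0], [0, 0, 0.15], [0, 0, 0.15], [0, 0, 0.15], [0, 0, 0.15], [0, 0, 0.15], [0, 0, 0.15], [0, 0, 0.142]], gripper=[0.78, 0.78, 0.78, 0.78, 0.78, 0.78, 0.78, 0.78, 0.78, 0.78])

```text
time: 20.78
ee_pos: [0.6242, -0.0761, 0.2767]
ee_rot: [-2.872, -1.271, 0.003]
force: [0.5, 0.2, -0.5]
grip_width: 0.0732
```

```bash
python3 lids.py w5; python3 g.py 0.6265 -0.0762 0.122 -42
```

```text
lid [  98   83   79   81 4974] centre [0.5803 0.0804] r 0.0301 polar 0.0963 75.8 z 0.1502
lid [ 285  196   75   74 4376] centre [ 0.6259 -0.0755] r 0.0296 polar 0.0933 -42.1 z 0.1501
lid [ 121  291   67   66 2150] centre [ 0.4688 -0.0393] r 0.0296 polar 0.0917 -163.3 z 0.1503
handle ((0.5574181079864502, -0.012030147016048431), (0.016380397602915764, 0.10013383626937866), 76.56669616699219)
t 20.82 pos [ 0.6243 -0.076   0.2768] y yaw -42.67 tz [-2.e-03  3.e-04 -1.e+00] F [-0.13 -0.3  -0.05] w 0.0734 q [ 0.48  0.43 -0.57  1.51  0.24  1.27 -0.86]
travel now mm [  1.5   2.1 154.8]  rot z rad -0.0118
travel after turn [  1.3   1.8 154.8] turn full [-0.0017  0.0011 -0.0118]
```

Call:
drive_tool(travel=[[1, 2, 35], [0, 0, 45], [0, 0, 40], [0, 0, 26], [0, 0, 8], [0, 0, 0]], rot=[[0, 0, -0.01], [0, 0, 0], [0, 0, 0], [0, 0, 0], [0, 0, 0], [0, 0, 0]], gripper=[0.78, 0.78, 0.78, 0.78, 0.78, 0.78])

```text
time: 21.58
ee_pos: [0.6267, -0.0765, 0.1242]
ee_rot: [-2.862, -1.294, 0.001]
force: [0.2, -0.2, -0.4]
grip_width: 0.0733
```

Call:
drive_tool(travel=[[0, 0, 0], [0, 0, 0], [0, 0, 0], [0, 0, 0], [0, 0, 0]], rot=[[0, 0, 0], [0, 0, 0], [0, 0, 0], [0, 0, 0], [0, 0, 0]], gripper=[0.5, 0.5, 0.5, 0.5, 0.5], force=30)

```text
time: 22.2
ee_pos: [0.6273, -0.0768, 0.1253]
ee_rot: [2.863, 1.292, 0.002]
force: [-1.3, 0.4, 6.4]
grip_width: 0.0576
```

Call:
drive_tool(travel=[[0, 0, -10], [0, 0, -25], [0, 0, -25], [0, 0, -10], [0, 0, 0], [0, 0, 0], [0, 0, 0]], rot=[[0, 0, 0], [0, 0, 0], [0, 0, 0], [0, 0, 0], [0, 0, 0], [0, 0, 0], [0, 0, 0]], gripper=[0.5, 0.5, 0.5, 0.5, 0.5, 0.5, 0.5])

```text
time: 23.08
ee_pos: [0.6264, -0.0768, 0.1936]
ee_rot: [-2.863, -1.292, 0.002]
force: [0.3, 0.3, -0.8]
grip_width: 0.0576
```

```bash
python3 f.py; python3 g.py 0.6265 -0.0762 0.122 -42
```

```text
F mean [ 0.081 -0.194 -2.061] sd [0.59 0.52 0.42] eff2,4 [-87.39 -41.94] t 23.475 w 0.05698564239452327 pos [ 0.6268 -0.0768  0.1944]
t 23.48 pos [ 0.6268 -0.0768  0.1944] y yaw -41.42 tz [-2.e-04  1.e-04 -1.e+00] F [-0.29  0.37 -2.21] w 0.057 q [ 0.47  0.5  -0.55  1.6   0.28  1.12 -0.87]
travel now mm [ 0.2 -0.6 72.4]  rot z rad 0.01
travel after turn [ 0.2 -0.6 72.4] turn full [-0.0002  0.      0.01  ]
```

C weighs about 2.1 N, so B is the heaviest (6.0, against 3.35 and 2.1). C goes back, then I fetch B.

Call:
drive_tool(travel=[[0, 0, 25], [0, 0, 25], [0, 0, 14], [0, 0, 4], [0, 0, 1], [0, 0, 0.5], [0, 0, 0.5], [0, 0, 0]], rot=[[0, 0, 0], [0, 0, 0], [0, 0, 0], [0, 0, 0], [0, 0, 0], [0, 0, 0], [0, 0, 0], [0, 0, 0]], gripper=[0.5, 0.5, 0.5, 0.5, 0.5, 0.5, 0.5, 0.5])

```text
time: 24.48
ee_pos: [0.6273, -0.0766, 0.1253]
ee_rot: [2.863, 1.292, 0.002]
force: [-1.2, 1.3, 6.8]
grip_width: 0.0572
```

Call:
drive_tool(travel=[[0, 0, 0], [0, 0, 0], [0, 0, 0], [0, 0, -25], [0, 0, -45], [0, 0, -45], [0, 0, -40], [0, 0, 0]], rot=[[0, 0, 0], [0, 0, 0], [0, 0, 0], [0, 0, 0], [0, 0, 0], [0, 0, 0], [0, 0, 0], [0, 0, 0]], gripper=[0.78, 0.78, 0.78, 0.78, 0.78, 0.78, 0.78, 0.78])

```text
time: 25.48
ee_pos: [0.628, -0.0767, 0.2825]
ee_rot: [2.861, 1.291, 0.006]
force: [0.3, 0.2, -1.0]
grip_width: 0.073
```

Call:
drive_tool(travel=[[0, 0, 0], [0, 0, 0], [0, 0, 0], [0, 0, 0], [0, 0, 0], [0, 0, 0], [0, 0, 0], [0, 0, 0]], rot=[[0, 0, -0.15], [0, 0, -0.15], [0, 0, -0.15], [0, 0, -0.15], [0, 0, -0.15], [0, 0, -0.15], [0, 0, -0.13], [0, 0, 0]], gripper=[0.78, 0.78, 0.78, 0.78, 0.78, 0.78, 0.78, 0.78])

```text
time: 26.48
ee_pos: [0.6266, -0.0769, 0.2785]
ee_rot: [-1.856, -2.533, 0.0]
force: [0.4, -0.5, 0.4]
grip_width: 0.0732
```

```bash
python3 lids.py w6; python3 g.py 0.4685 -0.0408 0.280 17
```

```text
lid [ 282    0   84   55 3763] centre [0.5796 0.08  ] r 0.0296 polar 0.0957 76.2 z 0.1501
lid [  96   89   79   80 4868] centre [ 0.468  -0.0401] r 0.03 polar 0.0927 -163.0 z 0.1502
lid [ 283  197   74   74 4317] centre [ 0.6263 -0.0755] r 0.0296 polar 0.0935 -41.9 z 0.15
handle ((0.5569236874580383, -0.011722788214683533), (0.016501227393746376, 0.09972624480724335), 76.93434143066406)
t 26.52 pos [ 0.6266 -0.0769  0.2787] y yaw 17.42 tz [-9.e-04  5.e-04 -1.e+00] F [ 0.29  0.09 -0.08] w 0.0734 q [ 0.62  0.48 -0.78  1.5   0.34  1.3   0.12]
travel now mm [  81.8 -140.1   -1.1]  rot z rad 0.0073
travel after turn [  80.7 -140.7   -1.3] turn full [-0.0007 -0.0007  0.0073]
```

Call:
drive_tool(travel=[[27, -47, 0], [27, -47, 0], [27, -47, 0], [0, 0, 0], [0, 0, 35], [0, 0, 45], [0, 0, 40], [0, 0, 28], [0, 0, 8], [0, 0, 0]], rot=[[0, 0, 0], [0, 0, 0], [0, 0, 0], [0, 0, 0], [0, 0, 0], [0, 0, 0], [0, 0, 0], [0, 0, 0], [0, 0, 0], [0, 0, 0]], gripper=[0.78, 0.78, 0.78, 0.78, 0.78, 0.78, 0.78, 0.78, 0.78, 0.78])

```text
time: 27.78
ee_pos: [0.4684, -0.042, 0.1236]
ee_rot: [-1.856, -2.534, -0.001]
force: [0.4, 0.2, 0.3]
grip_width: 0.0734
```

Call:
drive_tool(travel=[[0, 0, 0], [0, 0, 0], [0, 0, 0], [0, 0, 0], [0, 0, 0]], rot=[[0, 0, 0], [0, 0, 0], [0, 0, 0], [0, 0, 0], [0, 0, 0]], gripper=[0.5, 0.5, 0.5, 0.5, 0.5], force=35)

```text
time: 28.4
ee_pos: [0.4687, -0.0423, 0.1243]
ee_rot: [1.855, 2.533, 0.001]
force: [0.3, -0.2, 8.4]
grip_width: 0.0577
```

Call:
drive_tool(travel=[[0, 0, -10], [0, 0, -25], [0, 0, -35], [0, 0, -35], [0, 0, -25], [0, 0, -10], [0, 0, 0], [0, 0, 0], [0, 0, 0]], rot=[[0, 0, 0], [0, 0, 0], [0, 0, 0], [0, 0, 0], [0, 0, 0], [0, 0, 0], [0, 0, 0], [0, 0, 0], [0, 0, 0]], gripper=[0.5, 0.5, 0.5, 0.5, 0.5, 0.5, 0.5, 0.5, 0.5])

```text
time: 29.52
ee_pos: [0.4676, -0.0421, 0.2627]
ee_rot: [-1.855, -2.534, 0.0]
force: [-0.2, -0.5, -6.2]
grip_width: 0.0575
```

```bash
python3 f.py; python3 lids.py w7
python3 - <<'E'
from rig import eyes
import cv2
from h import *
p,d=eyes.camera('scene'); cv2.imwrite('pics/s7.png',cv2.resize(p[150:330,200:440,::-1],None,fx=3.2,fy=3.2))
cp=eyes.camera_params('top');p,d=eyes.camera('top'); cv2.imwrite('pics/t7.png',cv2.resize(p[120:320,230:440,::-1],None,fx=3,fy=3))
P=cloud(cp,d)
for nm,(u0,u1,v0,v1),zl,zh in [('spring',(255,278,232,258),.03,.09),('wrench',(380,410,180,245),.003,.03),('oil',(125,175,235,285),.1,.14)]:
    m=np.zeros((480,640),bool); m[v0:v1,u0:u1]=1; m&=(P[...,2]>zl)&(P[...,2]<zh)
    print(nm,m.sum(),P[m].mean(0).round(3))
E
```

```text
F mean [-0.138 -0.224 -6.1  ] sd [0.33 0.52 0.47] eff2,4 [-45.56 -45.38] t 29.925 w 0.057375747401227736 pos [ 0.4679 -0.0422  0.2634]
lid [ 477   86   83   85 5353] centre [0.5791 0.0806] r 0.0303 polar 0.0963 76.5 z 0.1498
lid [462 301  63  19 803] centre [ 0.6206 -0.0605] r 0.025 polar 0.0796 -36.7 z 0.1492
handle ((0.5567652583122253, -0.01168331503868103), (0.016262417659163475, 0.09975070506334305), 76.99895477294922)
spring 150 [0.506 0.177 0.057]
wrench 457 [ 0.621 -0.216  0.006]
oil 444 [0.454 0.513 0.117]
```

View pics/s7.png

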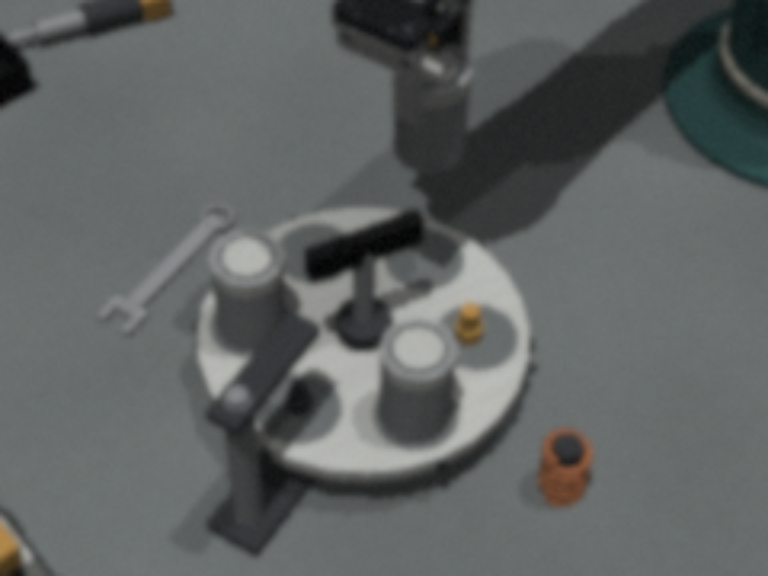

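View pics/w7.png

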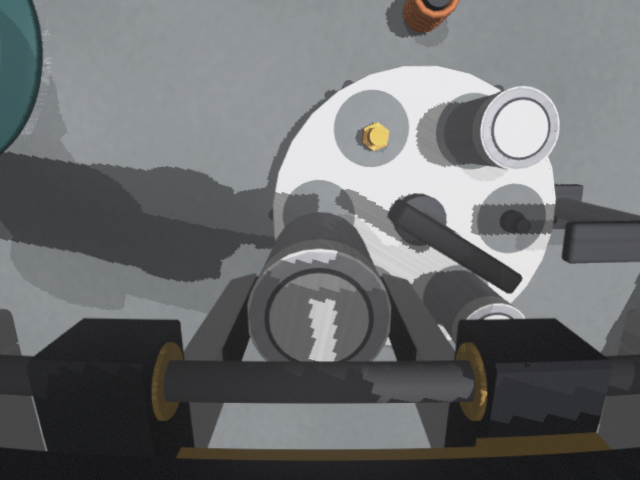

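The scene view shows B (430,110) held upright clear of everything, with the other two tins, the coupling (470,322) and the nozzle (300,395) upright on the plate. I want one more check of the dial angle against the guard, from the top and scene views.

Run:
```python
from rig import eyes
from h import *
A=np.array([.5565,-.0125])
def an(q):
    rc=cv2.minAreaRect(q[:,:2].astype(np.float32)); b=cv2.boxPoints(rc); e=[b[1]-b[0],b[2]-b[1]]; e=max(e,key=np.linalg.norm)
    c=q[:,:2]-q[:,:2].mean(0); w,V=np.linalg.eigh(c.T@c); v=V[:,1]
    return np.round(rc[0],4),np.round(rc[1],4),'rect',np.degrees(np.arctan2(e[1],e[0])).round(2)%180,'pca',np.degrees(np.arctan2(v[1],v[0])).round(2)%180
def run(n,d,cp):
    P=cloud(cp,d); rr=np.hypot(P[...,0]-A[0],P[...,1]-A[1])
    h=(P[...,2]>.178)&(P[...,2]<.19)&(rr<.07); print(n,'handle',h.sum(),an(P[h]))
    g=(P[...,2]>.166)&(P[...,2]<.178)&(rr>.08)&(rr<.22)&(P[...,0]>.6); 
    if g.sum()>30: print(n,'guard',g.sum(),an(P[g]))
for n in ['top','scene']:
    z=np.load(n+'0.npz'); cp=eyes.camera_params(n); run(n+' before',z['d'],cp); p,d=eyes.camera(n); run(n+' now',d,cp)
```

```text
top before handle 213 (array([ 0.5577, -0.014 ]), array([0.0162, 0.0989]), 'rect', np.float32(109.09), 'pca', np.float64(109.09))
top before guard 412 (array([0.6914, 0.0307]), array([0.1129, 0.0299]), 'rect', np.float32(18.53), 'pca', np.float64(18.650000000000006))
top now handle 53 (array([ 0.593, -0.022]), array([0.016 , 0.0278]), 'rect', np.float32(169.96), 'pca', np.float64(155.84))
top now guard 408 (array([0.6915, 0.0307]), array([0.1118, 0.0299]), 'rect', np.float32(19.26), 'pca', np.float64(18.919999999999987))
scene before handle 246 (array([ 0.5589, -0.0115]), array([0.0198, 0.1004]), 'rect', np.float32(109.66), 'pca', np.float64(108.42))
scene before guard 498 (array([0.6921, 0.0329]), array([0.1132, 0.0321]), 'rect', np.float32(19.12), 'pca', np.float64(19.25999999999999))
scene now handle 246 (array([ 0.5581, -0.0115]), array([0.0208, 0.1014]), 'rect', np.float32(165.87), 'pca', np.float64(166.65))
scene now guard 498 (array([0.6926, 0.0332]), array([0.1124, 0.0335]), 'rect', np.float32(18.45), 'pca', np.float64(19.310000000000002))
```

View pics/t7.png

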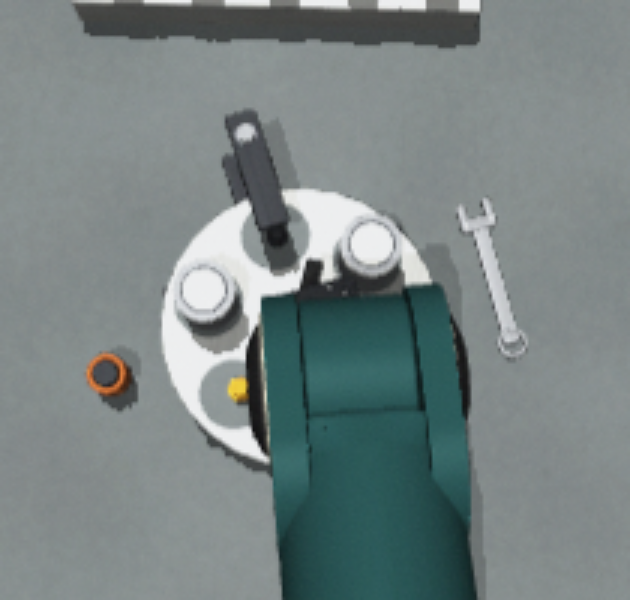

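The turn measures about 58.2° (1.015 rad) in both the wrist and scene views, and it stayed there throughout. That is inside the 0.967–1.127 window. Handing in.

```bash
python3 -c "
from rig import env
s=env.sense(); print(s['time'],s['joint_velocities'],s['force'],s['grip_width']); print(env.job_done())"
```

```text
30.175 [ 0.00082016  0.00150137 -0.00029253 -0.00133777 -0.0011821  -0.0014277
 -0.00060897] [ 0.14021058 -0.4140708  -6.32782599] 0.05745940654920865
the job is handed in; nothing more can be done
None
```

The job is handed in at 30.2 s: the dial is one detent counter-clockwise and the heaviest tin is held up in the gripper. No verdict was reported.

- **Dial:** I turned it by gripping the crossbar handle, before lifting any tin. It rests about 58.2° (1.015 rad) on, by both the wrist and scene cameras. That is about 0.03 rad short of the nominal 1.047 but inside the allowed window, and it did not change while I handled the tins. The top camera could not confirm it because the arm hid most of the handle.
- **Weights:** The three tins read about 3.35 N, 6.0 N and 2.1 N. The 6.0 N tin is the heaviest, and it read 6.1 N when lifted again.
- **Held tin:** It is upright and still, gripped at 35 N. From the lift, its underside is about 139 mm above the plate, and it is clear of everything.
- **The rest:** The pictures show the two lighter tins, the coupling and the nozzle upright on the plate. The spring, wrench and oil can are within 2 mm of where they started. I did not measure the injector, but the arm never went near it after leaving the start pose.

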